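# Stand a chamber plate on edge at the scribed line

## Task

The white chamber plate has been left lying flat on the blue instrument base with one edge hanging over its long side. Tip it up from that overhanging edge so that it stands upright on its opposite edge, never lifting it clear of the base or letting it topple over, and push it along the base until the foot of its far face (the face that lay on top, with the round window) meets the scribed line and runs along it, like the plate already standing there. Let go of it and do not disturb that other plate, the tube rack, the bottle or the flask.

Things in the scene. Friction and masses are not known exactly. Their poses are not given: they have to be found in the camera images.
- plate: loose white plastic plate to stand up, 100 x 110 x 28 mm thick, 0.28-0.56 kg, lying flat, 25 to 40 mm of it hanging over the base's long -x side. Origin at the centre of its underside; own x (100 mm) points from the overhanging to the far edge, y (110 mm) along the base, z out of the upper face (round window, screw heads, all flush). Stood up properly, x points down and z along the base's x.
- plate_mid (a point): the centre of that plate (14 mm above its underside when lying), axes as the plate
- lip (a point): middle of the plate's overhanging lower edge, the one to raise; 50 mm from the origin along own -x. At the start it is 50 mm above the bench with free space below it
- foot (a point): middle of the plate's opposite lower edge, on which it pivots when tipped up (50 mm along own +x)
- toe (a point): middle of the plate's opposite upper edge (50 mm along own +x, 28 mm along own z): once the plate stands, the foot of its far face, which must come to the scribed line
- base: fixed blue metal instrument base, a plain block 190 mm (own x, pointing from the overhung side across to the line, roughly to the robot's left) by 330 mm (own y) by 50 mm high, standing on the bench. Origin at the centre of its underside. Its top is smooth, level, with no stop or ridge
- mark: the scribed line: a white line 2 mm wide, 320 mm long on the base's top, flush. Origin at the middle of the line at the height of the base's top; own y runs along the line, own x across the base away from the overhung side; axes parallel to the base's
- neighbour: a loose plate of the same kind that already stands upright at the line beside the place of work, 28 mm thick (own x) by 110 mm (own y) by 100 mm high, its far face on the line. Origin at the centre of its underside. Leave alone
- rack: loose yellow tube rack 190 mm by 94 mm by 74 mm high (one capped tube rises to 112 mm), on the bench beyond the base's long +x side. Origin at the centre of its underside. Leave alone
- bottle: loose glass bottle with a blue cap, 70 mm diameter, 140 mm high, on the bench beyond the base's long +x side. Origin at the centre of its underside. Leave alone
- flask: loose conical glass flask, 66 mm diameter, 88 mm high, on the bench near the bottle. Origin at the centre of its underside. Leave alone

How it is judged (in metres and radians):
On the way:
1. the plate stands upright on its far edge, on the base (angle between plate's own x axis and vertical above 3.06 rad and z of toe in the frame of base between 0.046 and 0.054 m), for 0.2 s.
At the end, for the whole second after the job is handed in: The plate stands upright on its far edge on the base (within 3.5 degrees, the once overhanging edge on top), the foot of its far face (toe) within 4 mm of the scribed line's centre and parallel to it within 4 degrees, at rest and released (angle between plate's own x axis and vertical above 3.08 rad and x of toe in the frame of mark between -0.004 and 0.004 m and z of toe in the frame of mark between -0.003 and 0.003 m and angle between the z axis of plate and the x axis of mark, either way round below 0.07 rad and linear speed of plate below 0.01 m/s); the robot touches nothing.
It fails at once if the plate is lifted clear of the base, topples or falls off: its foot edge rises more than 20 mm above the base's top or drops below it (z of foot in the frame of base above 0.07 m or z of foot in the frame of base below 0.044 m).
It fails at once if a bystander is moved by more than 10 mm or tipped (distance of any of neighbour, rack, bottle, flask from where it was at the start of the episode above 0.01 m or angle between any of neighbour, rack, bottle, flask's own z axis and vertical above 0.15 rad).
It also fails if it takes over 59 s, if anything falls off the work surface, if the arm or the gripper's body presses on something with over 40 N, if the wrist force passes 120 N, or if a joint passes its speed limit or range.

## Robot

A 6-joint arm with a two-finger parallel gripper is mounted at the origin on the work surface. World frame = base frame: x ahead of the robot, y to its left, z up, the work surface at z = 0. Lengths are in m, angles in degrees, forces in N, time in s.
With the tool pointing down it reaches from about 0.25 to 0.725 m from the base axis. Payload 9.7 kg.
Tool frame: the origin (TCP) lies at the very end of the fingers, on their centre line; the grasp point (between the pads) lies 19 mm behind it; z points along the fingers, y is the line along which they close (so a half turn about z gives the same grasp; the last joint's range is limited). The gripper opens to 85 mm and grips with 20 to 120 N. Pads are 22 mm wide; open, the fingers measure 114 mm over their backs; the gripper's body (76 mm by 85 mm) begins 54 mm behind the grasp point. The pads swing forward as they close: fully open they stand 13 mm farther back than shut.
Start: joints at [-76.318, 4.979, 10.078, 95.1, 0, 90], TCP at [0.13, -0.534, 0.231] pointing down, gripper open.
Joint ranges: [-179.16, 179.16], [-48.56, 103.87], [-65.8, 70.77], [-126.05, 130.52], [-82.76, 87.17], [-180, 180]. Speed limits (degrees/s): [127.2, 127.2, 147.25, 180, 180, 180].

## Interface

Orientations are given as [roll, pitch, yaw] about the fixed x, y, z axes, in that order (R = Rz(yaw) Ry(pitch) Rx(roll)).
In Python, from workcell import telemetry, optics, workorder gives the robot as it stands.
- The arm moves only by the shell command python3 -m handwheel 'ROWS' [FORCE]. ROWS is JSON, a list of rows, each an object of numbers: "tx", "ty", "tz": the shift along the tool's x, y, z in m; "ax", "ay", "az": the turn, a rotation vector about the tool's x, y, z in degrees; "jaw": the gripper command: -1 is shut, 1 is fully open, values between are in proportion. A call has exactly 10 rows; each row shifts and turns the commanded pose from where the row before left it, along the tool's axes as they then stand; what a row does not reach is not made up. A row lasts 1/8 s, in which the tool goes at most 62.5 mm and 10.7 degrees, less where a joint would pass 70% of its speed; a pose out of reach is approached as far as the arm can. A call is refused whole if a number of a shift passes 0.0625 or a number of a turn 10.7, either way. A call with a gripper value outside its range is refused whole. The fingers move at their own pace and stop on an object; FORCE is the grip in N (left out, the last holds). Time passes only in rows, so rows that do not move let the fingers close, or fill a call up. It gives the time, the measured TCP pose, the force, the opening and the grip force at its end, in the units of the state.
- telemetry.get_obs(): the state, without advancing time (a new reading comes with each control period).
- optics.camera(name): name is "side" or "top"; returns a dict with "color" (400x640x3 uint8, red, green, blue), "K" (3x3 intrinsics, pixels), "extrinsics" (4x4, takes a point from camera to world coordinates). Camera axes: x right, y down, z forward; pixel columns grow to the right and rows downward; lengths in m; the calibration is good to about 2 mm. A picture is of the moment at which its call begins. There is no depth.
- workorder.job_done(): hands the job in; it is judged then, once.
The state is a dict: "time": time; "q": joint angles; "qd": joint speeds; "joint_efforts": joint torques, N m; "ee_pos": TCP position; "tcp_rot": TCP orientation; "wrist_force": force on the tool from outside, world axes, zero at the start; "torque": the same for the moment, N m; "opening": finger opening in m; "grasp_force": force on a finger pad.
Only numpy, scipy, OpenCV 4.12 (cv2) and the standard library are available. Lean on these libraries where they do the work, as an engineer would, in place of code of your own. Each camera call takes 0.05 s, during which the arm holds its last target. There are 200 camera calls.

## Working session

There is one attempt and no reset: what is moved stays moved. The work goes in short steps, Python scripts to look and compute and a shell command to move; the robot and the scene stay as the last step left them, time stands still between calls to the robot, and variables do not carry over. Pictures are saved under pics/ and viewed, at most 10 in all, crops included, and the job is handed in when it is done.

```bash
ls; mkdir -p pics; python3 - <<'E'
from workcell import telemetry, optics
import cv2
o=telemetry.get_obs();print(o)
for n in("top","side"):
    c=optics.camera(n);cv2.imwrite(f"pics/{n}0.png",c["color"][:,:,::-1]);print(c["K"],c["extrinsics"])
E
```

```text
pics
{'time': 0.0, 'q': array([-7.63200905e+01,  5.01110398e+00,  1.00327688e+01,  9.50979895e+01,
        1.04436868e-03,  8.99992003e+01]), 'qd': array([-0.04054826,  0.01779081,  0.06269987, -0.03251469, -0.07100709,
        0.04309474]), 'joint_efforts': array([-1.56216105e-03, -5.20387781e+01,  4.64800465e+01,  1.62114197e-02,
        2.53583727e-05, -4.87468071e-06]), 'ee_pos': array([ 0.13002476, -0.53417501,  0.23056793]), 'tcp_rot': array([-1.79923675e+02, -1.04543307e-03,  1.36807079e+01]), 'wrist_force': array([-1.29374424,  0.74194578,  0.527992  ]), 'torque': array([ 0.04928265, -0.01595784, -0.03972639]), 'grasp_force': 0.0, 'opening': 0.08584908257491505}
[[407.59292106   0.         323.91045174]
 [  0.         407.59292106 198.07269007]
 [  0.           0.           1.        ]] [[-0.00253718 -0.99979701  0.01998771  0.52936135]
 [-0.99957714  0.0031146   0.02891095  0.08065183]
 [-0.02896734 -0.0199059  -0.99938213  0.77744214]
 [ 0.          0.          0.          1.        ]]
[[514.23497931   0.         312.96444983]
 [  0.         514.23497931 200.17775925]
 [  0.           0.           1.        ]] [[-0.99989445 -0.01368083  0.00489195  0.52804587]
 [-0.01314853  0.70879361 -0.70529337  0.8906956 ]
 [ 0.00618161 -0.70528324 -0.70889868  0.84551443]
 [ 0.          0.          0.          1.        ]]
```

View pics/top0.png

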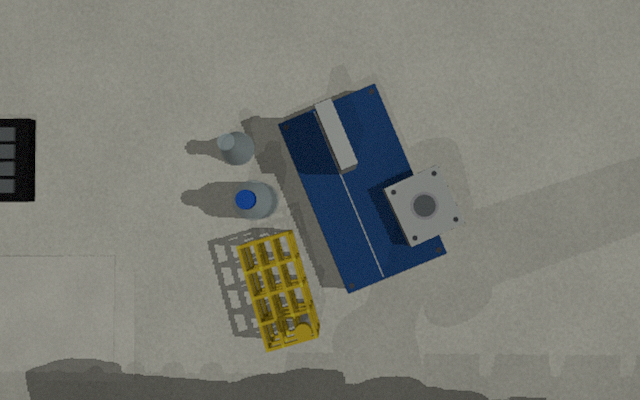

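View pics/side0.png

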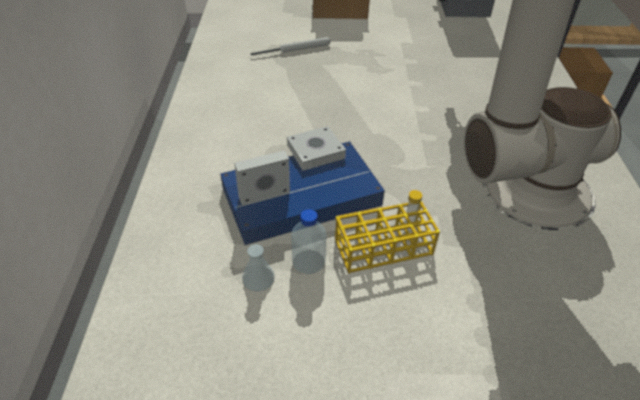

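The top view shows the base with corners near (278,123), (375,84), (446,252) and (348,292). The line runs from about (345,175) to (383,277), the neighbour stands at about (336,135), and the loose plate has its window at (424,206). The side view agrees with this. Next I'll measure them.

```bash
cat > h.py <<'E'
import numpy as np, cv2
from workcell import telemetry, optics
def pts(c,uv,z):
    uv=np.atleast_2d(np.array(uv,float));E=c["extrinsics"]
    d=np.c_[uv,np.ones(len(uv))]@np.linalg.inv(c["K"]).T@E[:3,:3].T
    o=E[:3,3];return o+d*((z-o[2])/d[:,2])[:,None]
def snap(n,f=None,crop=None,s=1):
    c=optics.camera(n);im=c["color"][:,:,::-1]
    if f:
        if crop: u0,v0,u1,v1=crop;im=im[v0:v1,u0:u1]
        cv2.imwrite(f,cv2.resize(im,None,fx=s,fy=s,interpolation=cv2.INTER_CUBIC))
    return c
E
python3 - <<'E'
from h import *
c=snap("top");im=c["color"].astype(int)
R,G,B=im[...,0],im[...,1],im[...,2]
blue=((B-R>35)).astype(np.uint8)
n,l,s,_=cv2.connectedComponentsWithStats(blue);
blue=(l==1+np.argmax(s[1:,4])).astype(np.uint8)
hull=cv2.convexHull(np.vstack([k for k in cv2.findContours(blue,0,2)[0]]))
p=pts(c,hull[:,0],.05)[:,:2];r=cv2.minAreaRect((p*1000).astype(np.float32));print("base",r);bx=cv2.boxPoints(r);print(bx)
print("plate lum",R[190:195,420:425].mean(),"bench",R[150,470],R[205,500])
w=((R>115)&(B-R<25)).astype(np.uint8)
n,l,s,ce=cv2.connectedComponentsWithStats(w)
for i in range(1,n):
    if s[i,4]>60: print(i,s[i],ce[i])
# line
roi=np.zeros_like(w);cv2.fillConvexPoly(roi,np.array([[340,165],[352,175],[392,282],[372,282]]),1)
ys,xs=np.where((roi>0)&(R>80)&(blue*0+1>0)&(ys_:=np.ones_like(w)>0)) if 0 else np.where((roi>0)&(R>75))
k=(ys>178)&(ys<272);ys,xs=ys[k],xs[k]
L=pts(c,np.c_[xs,ys],.05)[:,:2];f=cv2.fitLine((L*1000).astype(np.float32),cv2.DIST_HUBER,0,.01,.01).ravel();print("line",f,np.degrees(np.arctan2(f[1],f[0])),len(xs))
cv2.imwrite("pics/m.png",np.hstack([cv2.resize(im[70:300,270:480,::-1].astype(np.uint8),None,fx=1.9,fy=1.9),cv2.cvtColor(cv2.resize(w[70:300,270:480]*255,None,fx=1.9,fy=1.9),8)]))
E
```

```text
base ((562.1033935546875, 35.348724365234375), (327.28460693359375, 187.74891662597656), 22.484540939331055)
[[ 374.9999     59.5047  ]
 [ 446.80154  -113.97206 ]
 [ 749.2069     11.192749]
 [ 677.4053    184.66951 ]]
plate lum 114.52 bench 139 125
1 [     0      0    640    400 208746] [330.0539699  188.65204603]
25 [214 244  14  19 175] [220.46285714 252.72      ]
30 [221 267  14  19 181] [227.32044199 275.5359116 ]
33 [227 290  14  19 178] [233.74157303 298.43820225]
34 [234 314  13  18 160] [240.1  321.85]
line [9.2509186e-01 3.7974334e-01 4.8788776e+02 3.1591770e+01] 22.317783 170
```

View pics/m.png

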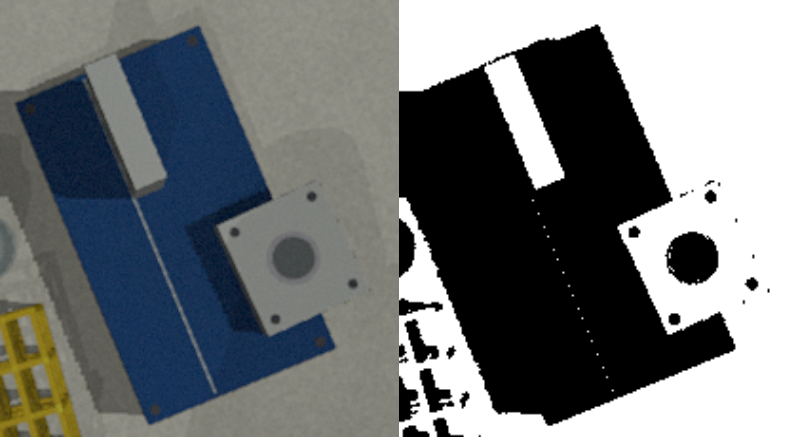

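```bash
python3 - <<'E'
from h import *
c=snap("top")
a=np.array([[293,257],[311,196],[235,232],[353,284],[275,319],[217,226],[267,335]])/1.9+[270,70]
p=pts(c,a,.078);print(p.round(4))
d=p[6]-p[5];print("edge",np.hypot(*d[:2]),np.degrees(np.arctan2(d[1],d[0]))+180)
d=p[4]-p[2]; print("screws",np.degrees(np.arctan2(d[1],d[0]))+180); d=p[3]-p[1]; print(np.degrees(np.arctan2(d[1],d[0]))+180)
print("centre",p[1:5].mean(0))
t=np.radians(22.35);X=np.array([-np.sin(t),np.cos(t)]);Y=-np.array([np.cos(t),np.sin(t)])
b=np.array([.5621,.0353]);
for n,q in (("c",p[0,:2]),("s",p[1:5].mean(0)[:2]),("e1",p[5,:2]),("e2",p[6,:2]),("line",np.array([.48789,.03159]))): print(n,(q-b)@X,(q-b)@Y)
E
```

```text
[[ 0.5306 -0.0701  0.078 ]
 [ 0.5853 -0.0866  0.078 ]
 [ 0.5532 -0.0184  0.078 ]
 [ 0.5063 -0.1232  0.078 ]
 [ 0.475  -0.0537  0.078 ]
 [ 0.5586 -0.0023  0.078 ]
 [ 0.4607 -0.0464  0.078 ]]
edge 0.10737716717766146 24.247266623333616
screws 24.26631348735947
24.899454439829725
centre [ 0.52994465 -0.0704722   0.078     ]
c -0.08548785123539009 0.0692499717973335
s -0.08559890475589996 0.06996108133589789
e1 -0.0334980111504572 0.017512786535690113
e2 -0.03705300051484404 0.12483108917656567
line 0.024788049632433265 0.07004599057347988
```

```bash
cat >> h.py <<'E'
from scipy.spatial.transform import Rotation as Ro
from scipy.linalg import logm,expm
t=np.radians(22.35);B=np.array([.5621,.0353,.05])
X=np.array([-np.sin(t),np.cos(t),0]);Y=-np.array([np.cos(t),np.sin(t),0]);Z=np.array([0,0,1.])
def bw(x,y,z): return B+x*X+y*Y+z*Z      # base-top coords -> world
def tool(a,th=0,dn=0):  # tool dir a deg from base -y toward +x, y_t down; then tipped th about base y
    a=np.radians(a);z=-np.cos(a)*Y+np.sin(a)*X
    y=-Z;R=np.c_[np.cross(y,z),y,z]
    R=Ro.from_rotvec(np.cross(z,-Z)*np.radians(dn)).as_matrix()@R
    return Ro.from_rotvec(Y*np.radians(th)).as_matrix()@R
def T(R,p): M=np.eye(4);M[:3,:3]=R;M[:3,3]=p;return M
def cur():
    o=telemetry.get_obs();return T(Ro.from_euler("xyz",o["tcp_rot"],degrees=True).as_matrix(),o["ee_pos"])
def row(A,Bm,n):
    D=np.linalg.inv(A)@Bm;S=expm(np.real(logm(D))/n)
    return "t",S[:3,3].round(5),"a",Ro.from_matrix(S[:3,:3]).as_rotvec(degrees=True).round(2)
E
python3 - <<'E'
from h import *
C=cur();G=T(tool(15),bw(-.112,.105,.014));P=G.copy();P[:3,3]-=.1*G[:3,2];P[2,3]=.25
print(G,P[:3,3])
for n in (10,20):print(row(C,P,n))
E
```

```text
[[ 0.60668235  0.          0.79494435  0.50757729]
 [-0.79494435  0.          0.60668235 -0.10821402]
 [ 0.         -1.          0.          0.064     ]
 [ 0.          0.          0.          1.        ]] [ 0.42808285 -0.16888225  0.25      ]
('t', array([ 0.02016, -0.03739,  0.03374]), 'a', array([7.88, 5.16, 5.15]))
('t', array([ 0.00928, -0.01834,  0.01774]), 'a', array([3.94, 2.58, 2.58]))
```

```bash
python3 - <<'E'
from h import *
C=cur();G=T(tool(15),bw(-.112,.105,.014));P=G.copy();P[:3,3]-=.1*G[:3,2];P[2,3]=.25
S=expm(np.real(logm(np.linalg.inv(C)@P))/20);M=C.copy()
for i in range(20): M=M@S; print(M[:3,3].round(3),M[:3,2].round(2))
E
```

```text
[ 0.135 -0.514  0.213] [ 0.03  0.08 -1.  ]
[ 0.141 -0.493  0.197] [ 0.06  0.15 -0.99]
[ 0.148 -0.471  0.183] [ 0.1   0.22 -0.97]
[ 0.157 -0.449  0.171] [ 0.13  0.29 -0.95]
[ 0.167 -0.425  0.161] [ 0.17  0.36 -0.92]
[ 0.179 -0.402  0.153] [ 0.22  0.42 -0.88]
[ 0.191 -0.379  0.147] [ 0.26  0.48 -0.84]
[ 0.205 -0.356  0.143] [ 0.31  0.53 -0.79]
[ 0.22  -0.333  0.141] [ 0.35  0.57 -0.74]
[ 0.236 -0.311  0.142] [ 0.4   0.61 -0.69]
[ 0.253 -0.29   0.145] [ 0.44  0.64 -0.63]
[ 0.271 -0.27   0.149] [ 0.49  0.67 -0.56]
[ 0.289 -0.251  0.156] [ 0.53  0.68 -0.5 ]
[ 0.308 -0.234  0.165] [ 0.58  0.7  -0.43]
[ 0.328 -0.218  0.175] [ 0.62  0.7  -0.36]
[ 0.348 -0.204  0.187] [ 0.66  0.69 -0.28]
[ 0.368 -0.192  0.201] [ 0.7   0.68 -0.21]
[ 0.388 -0.182  0.216] [ 0.73  0.66 -0.14]
[ 0.408 -0.175  0.233] [ 0.77  0.64 -0.07]
[ 0.428 -0.169  0.25 ] [ 0.79  0.61 -0.  ]
```

Path is clear (minimum z 0.14). Go.

```bash
python3 -m handwheel '[{"tx":0.0093,"ty":-0.0183,"tz":0.0177,"ax":3.94,"ay":2.58,"az":2.58,"jaw":1},{"tx":0.0093,"ty":-0.0183,"tz":0.0177,"ax":3.94,"ay":2.58,"az":2.58,"jaw":1},{"tx":0.0093,"ty":-0.0183,"tz":0.0177,"ax":3.94,"ay":2.58,"az":2.58,"jaw":1},{"tx":0.0093,"ty":-0.0183,"tz":0.0177,"ax":3.94,"ay":2.58,"az":2.58,"jaw":1},{"tx":0.0093,"ty":-0.0183,"tz":0.0177,"ax":3.94,"ay":2.58,"az":2.58,"jaw":1},{"tx":0.0093,"ty":-0.0183,"tz":0.0177,"ax":3.94,"ay":2.58,"az":2.58,"jaw":1},{"tx":0.0093,"ty":-0.0183,"tz":0.0177,"ax":3.94,"ay":2.58,"az":2.58,"jaw":1},{"tx":0.0093,"ty":-0.0183,"tz":0.0177,"ax":3.94,"ay":2.58,"az":2.58,"jaw":1},{"tx":0.0093,"ty":-0.0183,"tz":0.0177,"ax":3.94,"ay":2.58,"az":2.58,"jaw":1},{"tx":0.0093,"ty":-0.0183,"tz":0.0177,"ax":3.94,"ay":2.58,"az":2.58,"jaw":1}]' 60
python3 -c "
from h import *
print(telemetry.get_obs()['q'])"
python3 -m handwheel '[{"tx":0.0093,"ty":-0.0183,"tz":0.0177,"ax":3.94,"ay":2.58,"az":2.58,"jaw":1},{"tx":0.0093,"ty":-0.0183,"tz":0.0177,"ax":3.94,"ay":2.58,"az":2.58,"jaw":1},{"tx":0.0093,"ty":-0.0183,"tz":0.0177,"ax":3.94,"ay":2.58,"az":2.58,"jaw":1},{"tx":0.0093,"ty":-0.0183,"tz":0.0177,"ax":3.94,"ay":2.58,"az":2.58,"jaw":1},{"tx":0.0093,"ty":-0.0183,"tz":0.0177,"ax":3.94,"ay":2.58,"az":2.58,"jaw":1},{"tx":0.0093,"ty":-0.0183,"tz":0.0177,"ax":3.94,"ay":2.58,"az":2.58,"jaw":1},{"tx":0.0093,"ty":-0.0183,"tz":0.0177,"ax":3.94,"ay":2.58,"az":2.58,"jaw":1},{"tx":0.0093,"ty":-0.0183,"tz":0.0177,"ax":3.94,"ay":2.58,"az":2.58,"jaw":1},{"tx":0.0093,"ty":-0.0183,"tz":0.0177,"ax":3.94,"ay":2.58,"az":2.58,"jaw":1},{"tx":0.0093,"ty":-0.0183,"tz":0.0177,"ax":3.94,"ay":2.58,"az":2.58,"jaw":1}]'
python3 -c "
from h import *
print(telemetry.get_obs()['q']);snap('side','pics/s1.png')"
```

```text
time: 1.45
ee_pos: [0.2368, -0.3115, 0.1422]
tcp_rot: [-134.9, -14.1, -19.6]
wrist_force: [-0.3, 0.2, -1.1]
opening: 0.0857
grasp_force: 0.0
[-75.79411617  10.7797699   -6.35840483 108.64126582  32.4954106
 107.23229772]
time: 2.7
ee_pos: [0.4329, -0.1676, 0.2472]
tcp_rot: [-91.2, -0.0, -53.2]
wrist_force: [-4.9, 8.2, 31.5]
opening: 0.085
grasp_force: 0.0
[-58.80662975  13.82469389 -23.1645708  130.526472    84.21699423
 102.41014462]
```

View pics/s1.png

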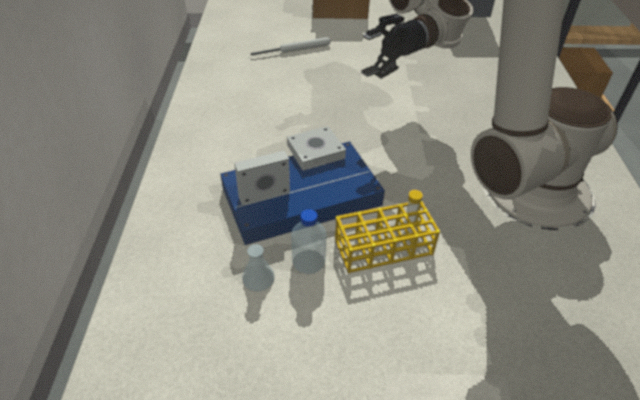

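```bash
cat > fit.py <<'E'
from h import *
from scipy.optimize import least_squares
D=[([-76.320,5.011,10.033,95.098,0,90],[.13002,-.53417,.23057],[-179.92,0,13.68]),
([-75.794,10.780,-6.358,108.641,32.495,107.232],[.2368,-.3115,.1422],[-134.9,-14.1,-19.6]),
([-58.807,13.825,-23.165,130.526,84.217,102.41],[.4329,-.1676,.2472],[-91.2,0,-53.2])]
A0=np.array([[0,0,1],[1,0,0],[0,1,0.]])
def fk(q,P):
    q1,q2,q3,q4,q5,q6=np.radians(q);h,a,L2,L3,d5,L,e=P
    r=lambda ax,v:Ro.from_euler(ax,v).as_matrix()
    f=q2-q3;p=f+q4
    v=np.array([a+L2*np.sin(q2)+L3*np.cos(f),e,h+L2*np.cos(q2)-L3*np.sin(f)])
    W=r("z",q1)@r("y",p)
    R=W@r("z",q5)@A0@r("z",-(q6-np.pi/2))
    return R,r("z",q1)@v+W@np.array([0,0,d5])+R[:,2]*L
def res(P):return np.concatenate([fk(q,P)[1]-x for q,x,_ in D])*1e3
s=least_squares(lambda P:np.r_[res(P),(P-[.16,0,.42,.39,.1,.285,0])*5],[.16,0,.42,.39,.1,.285,0])
FP=s.x
if __name__=="__main__":
    print(FP.round(4),np.abs(res(FP)).max())
    for q,x,e in D:
        print(np.degrees(np.linalg.norm(Ro.from_matrix(fk(q,FP)[0].T@Ro.from_euler("xyz",e,degrees=True).as_matrix()).as_rotvec())))
E
python3 fit.py; python3 -c "
from h import *
print(telemetry.get_obs())"
```

```text
[ 0.5511  0.2118 -0.0513  0.2072  0.1348  0.2951 -0.0052] 16.57646073781424
0.0040000000000250035
34.41052473296627
24.833377519600845
{'time': 2.75, 'q': array([-58.58065107,  13.85807147, -23.26487037, 130.33133416,
        84.5507612 , 102.24458618]), 'qd': array([-2.33578234, -0.26969801,  1.12220544, -0.76349013, -9.08620266,
        5.24814713]), 'joint_efforts': array([ -5.65510198, -50.98411202,  35.69247365,  12.23016322,
        -0.2452969 ,   0.53440964]), 'ee_pos': array([ 0.43436569, -0.1668235 ,  0.24632222]), 'tcp_rot': array([-91.18198745,  -0.24617107, -53.25568924]), 'wrist_force': array([ 1.78916102,  0.74712861, -2.43471151]), 'torque': array([-0.56665346,  0.83548729,  0.05987065]), 'grasp_force': 0.0, 'opening': 0.08519113944650292}
```

```bash
sed -i 's/r("z",-(q6-np.pi\/2))/r("z",q6-np.pi\/2)/' fit.py; python3 fit.py
```

```text
[ 0.5511  0.2118 -0.0513  0.2072  0.1348  0.2951 -0.0052] 16.57646073781424
0.0040000000000250035
0.05985971582635891
0.06403172072903826
```

```bash
cat >> h.py <<'E'
def Grasp(a=27,dn=3.5,x=-.112,y=.094,z=.014): return T(tool(a,0,dn),bw(x,y,z))
def rz(M,deg,z=None):
    W=T(Ro.from_euler("z",deg,degrees=True).as_matrix(),[0,0,0])@M
    if z is not None: W[2,3]=z
    return W
E
python3 - <<'E'
from h import *
C=cur();G=Grasp();P=rz(G,-14,.16);print(P[:3,3],G[:3,3])
print(row(C,P,10))
E
```

```text
[ 0.47720413 -0.22619624  0.16      ] [ 0.51775095 -0.10403112  0.064     ]
('t', array([0.0073 , 0.00864, 0.0003 ]), 'a', array([-0.23,  0.14,  0.03]))
```

```bash
python3 -m handwheel '[{"tx":0.0073,"ty":0.0086,"tz":0.0003,"ax":-0.23,"ay":0.14,"jaw":0.3},{"tx":0.0073,"ty":0.0086,"tz":0.0003,"ax":-0.23,"ay":0.14,"jaw":0.3},{"tx":0.0073,"ty":0.0086,"tz":0.0003,"ax":-0.23,"ay":0.14,"jaw":0.3},{"tx":0.0073,"ty":0.0086,"tz":0.0003,"ax":-0.23,"ay":0.14,"jaw":0.3},{"tx":0.0073,"ty":0.0086,"tz":0.0003,"ax":-0.23,"ay":0.14,"jaw":0.3},{"tx":0.0073,"ty":0.0086,"tz":0.0003,"ax":-0.23,"ay":0.14,"jaw":0.3},{"tx":0.0073,"ty":0.0086,"tz":0.0003,"ax":-0.23,"ay":0.14,"jaw":0.3},{"tx":0.0073,"ty":0.0086,"tz":0.0003,"ax":-0.23,"ay":0.14,"jaw":0.3},{"tx":0.0073,"ty":0.0086,"tz":0.0003,"ax":-0.23,"ay":0.14,"jaw":0.3},{"tx":0.0073,"ty":0.0086,"tz":0.0003,"ax":-0.23,"ay":0.14,"jaw":0.3}]'
python3 - <<'E'
from h import *
o=telemetry.get_obs();print(o['q'].round(2),o['opening'])
C=cur();P=rz(Grasp(),-14)
print(row(C,P,10), row(rz(Grasp(),-14,.16),C,1))
E
```

```text
[-58.58  13.86 -23.26 130.33  84.55 102.24] 0.08519113944650292
('t', array([0.00728, 0.01824, 0.00067]), 'a', array([-0.23,  0.14,  0.03])) ('t', array([-0.07321, -0.08613, -0.00586]), 'a', array([ 2.32, -1.38, -0.3 ]))$[0]: bad value
```

```bash
python3 -m handwheel '[{"tx":0.0073,"ty":0.0086,"tz":0.0003,"ax":-0.23,"ay":0.14,"az":0,"jaw":0.3},{"tx":0.0073,"ty":0.0086,"tz":0.0003,"ax":-0.23,"ay":0.14,"az":0,"jaw":0.3},{"tx":0.0073,"ty":0.0086,"tz":0.0003,"ax":-0.23,"ay":0.14,"az":0,"jaw":0.3},{"tx":0.0073,"ty":0.0086,"tz":0.0003,"ax":-0.23,"ay":0.14,"az":0,"jaw":0.3},{"tx":0.0073,"ty":0.0086,"tz":0.0003,"ax":-0.23,"ay":0.14,"az":0,"jaw":0.3},{"tx":0.0073,"ty":0.0086,"tz":0.0003,"ax":-0.23,"ay":0.14,"az":0,"jaw":0.3},{"tx":0.0073,"ty":0.0086,"tz":0.0003,"ax":-0.23,"ay":0.14,"az":0,"jaw":0.3},{"tx":0.0073,"ty":0.0086,"tz":0.0003,"ax":-0.23,"ay":0.14,"az":0,"jaw":0.3},{"tx":0.0073,"ty":0.0086,"tz":0.0003,"ax":-0.23,"ay":0.14,"az":0,"jaw":0.3},{"tx":0.0073,"ty":0.0086,"tz":0.0003,"ax":-0.23,"ay":0.14,"az":0,"jaw":0.3}]'
python3 - <<'E'
from h import *
o=telemetry.get_obs();print(o['q'].round(2),o['opening'])
C=cur();P=rz(Grasp(),-14)
print(row(C,P,10), row(rz(Grasp(),-14,.16),C,1))
E
```

```text
time: 4.0
ee_pos: [0.4751, -0.2269, 0.1609]
tcp_rot: [-93.6, -0.1, -54.4]
wrist_force: [-0.8, -0.1, 0.2]
opening: 0.0557
grasp_force: 0.0
[-58.14  17.56 -19.03  98.9   84.79 134.31] 0.05565014157690365
('t', array([6.00e-05, 9.66e-03, 8.10e-04]), 'a', array([0.01, 0.02, 0.01])) ('t', array([-0.00063, -0.00081, -0.00212]), 'a', array([-0.15, -0.23, -0.1 ]))
```

```bash
python3 -m handwheel '[{"tx":0,"ty":0.0097,"tz":0.0008,"ax":0,"ay":0,"az":0,"jaw":0.3},{"tx":0,"ty":0.0097,"tz":0.0008,"ax":0,"ay":0,"az":0,"jaw":0.3},{"tx":0,"ty":0.0097,"tz":0.0008,"ax":0,"ay":0,"az":0,"jaw":0.3},{"tx":0,"ty":0.0097,"tz":0.0008,"ax":0,"ay":0,"az":0,"jaw":0.3},{"tx":0,"ty":0.0097,"tz":0.0008,"ax":0,"ay":0,"az":0,"jaw":0.3},{"tx":0,"ty":0.0097,"tz":0.0008,"ax":0,"ay":0,"az":0,"jaw":0.3},{"tx":0,"ty":0.0097,"tz":0.0008,"ax":0,"ay":0,"az":0,"jaw":0.3},{"tx":0,"ty":0.0097,"tz":0.0008,"ax":0,"ay":0,"az":0,"jaw":0.3},{"tx":0,"ty":0.0097,"tz":0.0008,"ax":0,"ay":0,"az":0,"jaw":0.3},{"tx":0,"ty":0,"tz":0,"ax":0,"ay":0,"az":0,"jaw":0.3}]'
python3 - <<'E'
from h import *
o=telemetry.get_obs();print(o['q'].round(2),o['opening'])
C=cur();print(row(C,Grasp(),10))
snap("top","pics/t2.png",(300,60,620,300),2.4)
E
```

```text
time: 5.25
ee_pos: [0.4765, -0.2255, 0.0731]
tcp_rot: [-93.6, -0.0, -54.4]
wrist_force: [0.3, 1.1, -0.2]
opening: 0.0558
grasp_force: 0.0
[-57.91  24.55 -21.32  88.11  84.99 135.88] 0.055754135185828856
('t', array([-0.00633,  0.00021,  0.01123]), 'a', array([ 0.01, -1.38, -0.08]))
```

View pics/t2.png

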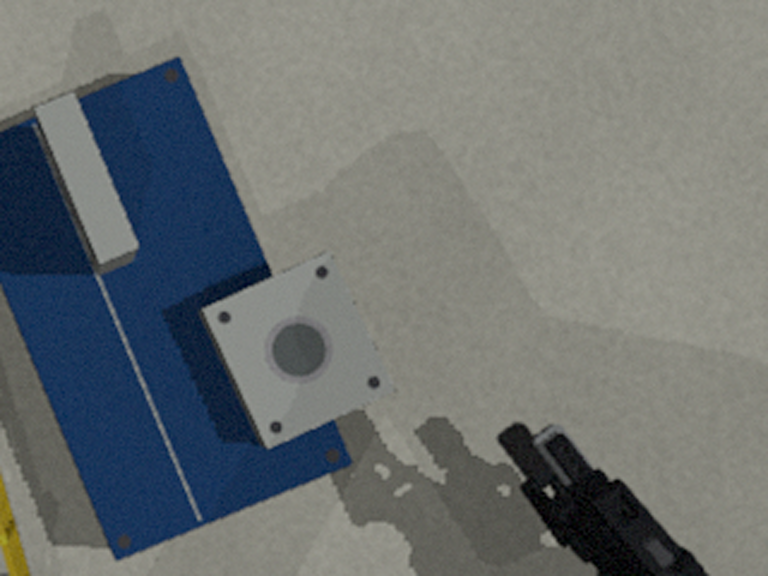

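```bash
python3 -m handwheel '[{"tx":-0.0063,"ty":0.0002,"tz":0.0112,"ax":0,"ay":-1.38,"az":-0.08,"jaw":0.3},{"tx":-0.0063,"ty":0.0002,"tz":0.0112,"ax":0,"ay":-1.38,"az":-0.08,"jaw":0.3},{"tx":-0.0063,"ty":0.0002,"tz":0.0112,"ax":0,"ay":-1.38,"az":-0.08,"jaw":0.3},{"tx":-0.0063,"ty":0.0002,"tz":0.0112,"ax":0,"ay":-1.38,"az":-0.08,"jaw":0.3},{"tx":-0.0063,"ty":0.0002,"tz":0.0112,"ax":0,"ay":-1.38,"az":-0.08,"jaw":0.3},{"tx":-0.0063,"ty":0.0002,"tz":0.0112,"ax":0,"ay":-1.38,"az":-0.08,"jaw":0.3},{"tx":-0.0063,"ty":0.0002,"tz":0.0112,"ax":0,"ay":-1.38,"az":-0.08,"jaw":0.3},{"tx":-0.0063,"ty":0.0002,"tz":0.0112,"ax":0,"ay":-1.38,"az":-0.08,"jaw":0.3},{"tx":-0.0063,"ty":0.0002,"tz":0.0112,"ax":0,"ay":-1.38,"az":-0.08,"jaw":0.3},{"tx":0,"ty":0,"tz":0,"ax":0,"ay":0,"az":0,"jaw":0.3}]'
python3 - <<'E'
from h import *
o=telemetry.get_obs();print(o['q'].round(2),o['opening'])
C=cur();print(row(C,Grasp(),1))
snap("top","pics/t3.png",(300,60,620,300),2.4)
E
```

```text
time: 6.55
ee_pos: [0.5151, -0.1162, 0.0655]
tcp_rot: [-93.6, -0.0, -41.9]
wrist_force: [-0.0, -0.2, -0.7]
opening: 0.0557
grasp_force: 0.0
[-45.24  24.87 -21.66  86.19  85.07 137.15] 0.05574204158566922
('t', array([-0.00621,  0.00079,  0.01091]), 'a', array([ 0.12, -1.24, -0.06]))
```

View pics/t3.png

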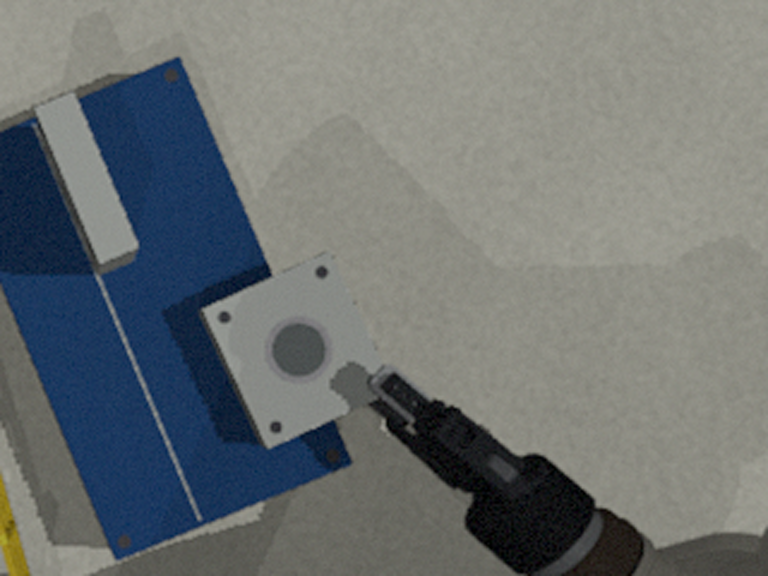

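```bash
python3 -m handwheel '[{"tx":-0.003,"ty":0.001,"tz":0.008,"ax":0,"ay":-0.6,"az":0,"jaw":0.3},{"tx":-0.003,"ty":0.001,"tz":0.008,"ax":0,"ay":-0.6,"az":0,"jaw":0.3},{"tx":0,"ty":0,"tz":0,"ax":0,"ay":0,"az":0,"jaw":0.3},{"tx":0,"ty":0,"tz":0,"ax":0,"ay":0,"az":0,"jaw":0},{"tx":0,"ty":0,"tz":0,"ax":0,"ay":0,"az":0,"jaw":-0.2},{"tx":0,"ty":0,"tz":0,"ax":0,"ay":0,"az":0,"jaw":-0.3},{"tx":0,"ty":0,"tz":0,"ax":0,"ay":0,"az":0,"jaw":-0.4},{"tx":0,"ty":0,"tz":0,"ax":0,"ay":0,"az":0,"jaw":-0.5},{"tx":0,"ty":0,"tz":0,"ax":0,"ay":0,"az":0,"jaw":-1},{"tx":0,"ty":0,"tz":0,"ax":0,"ay":0,"az":0,"jaw":-1}]' 60
python3 - <<'E'
from h import *
o=telemetry.get_obs();print(o['q'].round(2),o['opening'])
C=cur();print(row(C,Grasp(),1))
snap("side","pics/s3.png",(200,90,420,250),3.5)
E
```

```text
time: 7.85
ee_pos: [0.5216, -0.102, 0.0638]
tcp_rot: [-93.5, 0.0, -40.9]
wrist_force: [-3.8, -3.0, 8.7]
opening: 0.0279
grasp_force: 57.7
[-43.4   22.41 -23.82  79.22  85.72 144.5 ] 0.02791961015854857
('t', array([-1.55e-03,  7.00e-05, -4.03e-03]), 'a', array([-0.01, -0.26, -0.04]))
```

View pics/s3.png

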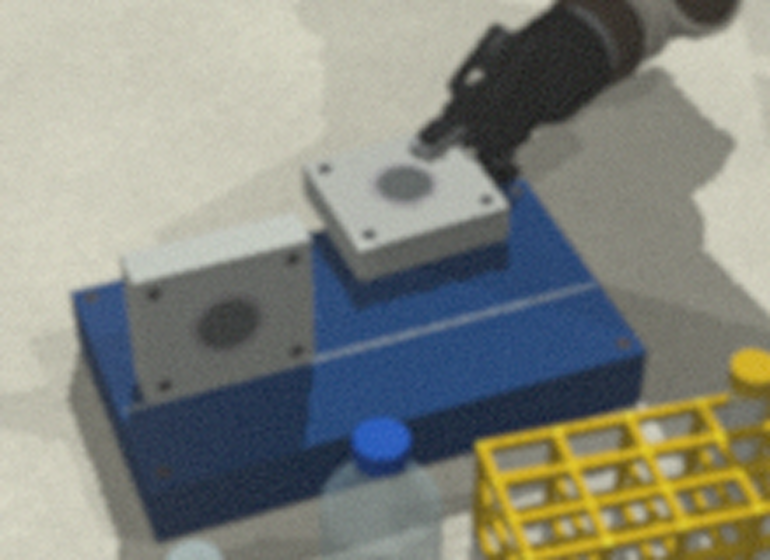

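```bash
cat >> h.py <<'E'
Bm=T(np.c_[X,Y,Z],B)
def ry(d): return Ro.from_euler("y",d,degrees=True).as_matrix()
def foot(Pl): # foot point in base-top coords
    return (np.linalg.inv(Bm)@Pl@np.array([.05,0,0,1]))[:3]
def plate_t(th,f): # plate pose, foot at base-top coords f, tipped th, square to base
    M=Bm@T(ry(th),[0,0,0]);M[:3,3]=Bm[:3,:3]@np.array(f)+B-M[:3,0]*.05;return M
E
python3 - <<'E'
from h import *
C=cur();a=np.radians(24.8)
z=-C[:3,1];zt=C[:3,2];u=np.cross(z,zt) # zt=-cos a y + sin a x
# in plane basis (zt,u=z x zt): x = sin a zt + cos a * w ; w perp
x=np.sin(a)*zt+np.cos(a)*u*np.sign(u@X);y=np.cross(z,x)
c=np.array([.5300,-.0703,0]);g=C[:3,3]-.019*zt
# centre plane through g normal z
c[2]=g[2]-((c[:2]-g[:2])@z[:2])/z[2]
Pl=T(np.c_[x,y,z],c-.014*z)
K=np.linalg.inv(Pl)@C;np.save("K.npy",K)
print(foot(Pl),(np.linalg.inv(Bm)@Pl)[:3,:3].round(3))
for s in(-.055,.055):print("foot corner",((np.linalg.inv(Bm)@Pl)@[.05,s,0,1])[:3].round(4))
f=foot(Pl)
prev=C
f=np.array([f[0],f[1],.003])
for th,n in((30,10),(60,10),(90,10)):
    N=plate_t(th,f)@K;S=expm(np.real(logm(np.linalg.inv(prev)@N))/n);print(th,row(prev,N,n),N[:3,3].round(3))
    M=prev.copy();h=[]
    for i in range(n):
        M=M@S;Q=M@np.linalg.inv(K);h+=[foot(Q)[2]]+[((np.linalg.inv(Bm)@Q)@[.05,s,0,1])[2] for s in(-.055,.055)]
    print(np.round(h[::9],4),np.round(h[1::9],4),np.round(h[2::9],4));prev=N
E
```

```text
[-0.03588466  0.07233443 -0.0031929 ] [[ 0.999 -0.033  0.027]
 [ 0.035  0.998 -0.055]
 [-0.025  0.055  0.998]]
foot corner [-0.0341  0.0174 -0.0062]
foot corner [-3.770e-02  1.272e-01 -1.000e-04]
30 ('t', array([-0.00085, -0.00424, -0.0001 ]), 'a', array([-0.96,  0.27, -2.69])) [ 0.512 -0.087  0.103]
[-0.0026 -0.0007  0.0012  0.003 ] [-0.0054 -0.0027  0.0001  0.003 ] [0.0002 0.0012 0.0022 0.003 ]
60 ('t', array([-0.00076, -0.00393,  0.00035]), 'a', array([-1.26, -0.  , -2.72])) [ 0.499 -0.057  0.125]
[0.003 0.003 0.003 0.003] [0.003 0.003 0.003 0.003] [0.003 0.003 0.003 0.003]
90 ('t', array([-0.00076, -0.00393,  0.00035]), 'a', array([-1.26, -0.  , -2.72])) [ 0.484 -0.02   0.128]
[0.003 0.003 0.003 0.003] [0.003 0.003 0.003 0.003] [0.003 0.003 0.003 0.003]
```

```bash
python3 -m handwheel '[{"tx":0,"ty":-0.004,"tz":0,"ax":0,"ay":0,"az":0,"jaw":-1},{"tx":-0.0008,"ty":-0.0042,"tz":-0.0001,"ax":-0.96,"ay":0.27,"az":-2.69,"jaw":-1},{"tx":-0.0008,"ty":-0.0042,"tz":-0.0001,"ax":-0.96,"ay":0.27,"az":-2.69,"jaw":-1},{"tx":-0.0008,"ty":-0.0042,"tz":-0.0001,"ax":-0.96,"ay":0.27,"az":-2.69,"jaw":-1},{"tx":-0.0008,"ty":-0.0042,"tz":-0.0001,"ax":-0.96,"ay":0.27,"az":-2.69,"jaw":-1},{"tx":-0.0008,"ty":-0.0042,"tz":-0.0001,"ax":-0.96,"ay":0.27,"az":-2.69,"jaw":-1},{"tx":-0.0008,"ty":-0.0042,"tz":-0.0001,"ax":-0.96,"ay":0.27,"az":-2.69,"jaw":-1},{"tx":-0.0008,"ty":-0.0042,"tz":-0.0001,"ax":-0.96,"ay":0.27,"az":-2.69,"jaw":-1},{"tx":-0.0008,"ty":-0.0042,"tz":-0.0001,"ax":-0.96,"ay":0.27,"az":-2.69,"jaw":-1},{"tx":0,"ty":0,"tz":0,"ax":0,"ay":0,"az":0,"jaw":-1}]' 60
cat > nxt.py <<'E'
from h import *
import sys
K=np.load("K.npy");C=cur();Q=C@np.linalg.inv(K);o=telemetry.get_obs()
print("q",o['q'].round(1),"F",o['wrist_force'].round(1),"grip",o['grasp_force'],o['opening'])
L=np.linalg.inv(Bm)@Q;print("foot",foot(Q).round(4),[(L@[.05,s,0,1])[2].round(4) for s in(-.055,.055)],"euler",Ro.from_matrix(L[:3,:3]).as_euler("XZY",degrees=True).round(1))
th,n,fx,fz=map(float,sys.argv[1:5]);print(row(C,plate_t(th,[fx,.0723,fz])@K,int(n)))
E
python3 nxt.py 60 10 -.036 .004; python3 -c "
from h import *
snap('side','pics/s4.png',(200,90,420,250),3.5)"
```

```text
time: 9.15
ee_pos: [0.5141, -0.0907, 0.0978]
tcp_rot: [-101.6, -21.6, -40.1]
wrist_force: [0.3, 0.8, -4.8]
opening: 0.0273
grasp_force: 59.7
q [-42.4  -3.9 -41.3  42.5  79.  168.4] F [ 0.3  0.8 -4.8] grip 59.72765028476715 0.027257459947995374
foot [-0.0352  0.0726  0.0036] [np.float64(0.0028), np.float64(0.0045)] euler [ 0.9  0.4 24.3]
('t', array([-0.00091, -0.00462,  0.00031]), 'a', array([-1.46,  0.09, -3.26]))
```

View pics/s4.png

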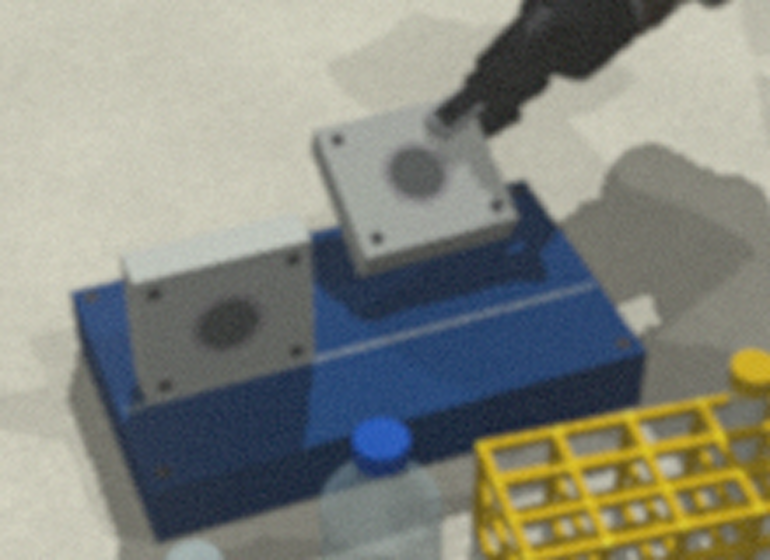

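```bash
cat > ik.py <<'E'
from h import *
from fit import A0
def wr(M,L=.285):
    w=M[:3,3]-L*M[:3,2];q1=np.arctan2(w[1],w[0])
    R=Ro.from_euler("z",-q1).as_matrix()@M[:3,:3];z=R[:,2]
    j5=np.arcsin(z[1]);p=np.arctan2(-z[2],z[0])
    S=A0.T@Ro.from_euler("z",-j5).as_matrix()@Ro.from_euler("y",-p).as_matrix()@R
    return np.degrees([q1,p,j5,np.arctan2(S[1,0],S[0,0])]).round(1)+[0,0,0,90],np.hypot(*w[:2]).round(3),w[2].round(3)
E
python3 - <<'E'
from ik import *
K=np.load("K.npy");print(wr(cur()))
for th in(25,35,45,60,75,90):print(th,wr(plate_t(th,[-.036,.0723,.004])@K))
print(wr(plate_t(90,[-.003,.0723,.002])@K))
E
```

```text
(array([-42.4,  79.9,  79.1, 168.4]), np.float64(0.431), np.float64(0.151))
25 (array([-42.6,  77.2,  79.5, 170.1]), np.float64(0.428), np.float64(0.149))
35 (array([-41.4,  69. ,  75.1, 169.3]), np.float64(0.411), np.float64(0.177))
45 (array([-39.9,  61.7,  70.3, 167.6]), np.float64(0.39), np.float64(0.202))
60 (array([-36.7,  51.7,  62.4, 164.2]), np.float64(0.353), np.float64(0.23))
75 (array([-32.1,  42.7,  53.3, 160. ]), np.float64(0.312), np.float64(0.246))
90 (array([-25.9,  34.7,  42.6, 154.9]), np.float64(0.272), np.float64(0.249))
(array([-20.8,  32.3,  38.4, 158.5]), np.float64(0.249), np.float64(0.247))
```

```bash
cat > geo.py <<'E'
from ik import *
D=[([-76.320,5.011,10.033,95.098],[.13002,-.53417,.23057],[-179.92,0,13.68]),
([-75.794,10.780,-6.358,108.641],[.2368,-.3115,.1422],[-134.9,-14.1,-19.6]),
([-58.58065,13.85807,-23.26487,130.33133],[.434366,-.1668235,.246322],[-91.182,-.246,-53.2557]),
([-58.14,17.56,-19.03,98.9],[.4751,-.2269,.1609],[-93.6,-.1,-54.4]),
([-57.91,24.55,-21.32,88.11],[.4765,-.2255,.0731],[-93.6,0,-54.4]),
([-45.24,24.87,-21.66,86.19],[.5151,-.1162,.0655],[-93.6,0,-41.9]),
([-43.4,22.41,-23.82,79.22],[.5216,-.102,.0638],[-93.5,0,-40.9]),
([-42.4,-3.9,-41.3,42.5],[.5141,-.0907,.0978],[-101.6,-21.6,-40.1])]
def rowsA(q2,f,p):
    s,c=np.sin,np.cos
    return [[1,0,s(q2),c(q2),c(f),s(f),s(p),c(p)],[0,1,c(q2),-s(q2),-s(f),c(f),c(p),-s(p)]]
A=[];b=[]
for q,x,e in D:
    R=Ro.from_euler("xyz",e,degrees=True).as_matrix();w=np.array(x)-.285*R[:,2]
    q1,q2,q3,q4=np.radians(q);A+=rowsA(q2,q2-q3,q2-q3+q4);b+=[w[:2]@[np.cos(q1),np.sin(q1)],w[2]]
A=np.array(A);b=np.array(b);G=np.linalg.lstsq(np.r_[A,1e-3*np.eye(8)],np.r_[b,1e-3*np.array([0,.16,.42,0,.4,0,.1,0])],rcond=None)[0]
from scipy.optimize import least_squares
def arm(M,g=(-4,-41)):
    (q1,p,j5,j6),r,z=wr(M);p_=np.radians(p)
    w=np.array([r,z])
    s=least_squares(lambda v:np.array(rowsA(np.radians(v[0]),np.radians(v[0]-v[1]),p_))@G-w,g)
    q2,q3=s.x;return np.round([q1,q2,q3,p-q2+q3,j5,j6],1),np.abs(s.fun).max().round(4)
if __name__=="__main__":
    print(G.round(4),np.abs(A@G-b).max())
    K=np.load("K.npy")
    for th in(25,35,45,60,75,90):print(th,*arm(plate_t(th,[-.036,.0723,.004])@K))
    print(*arm(plate_t(90,[-.003,.0723,.002])@K))
E
python3 geo.py
```

```text
[-6.000e-04  1.602e-01  4.199e-01  9.000e-04  5.184e-01  3.610e-02
  1.000e-04  1.442e-01] 0.0002691382608031312
25 [-42.6  -5.  -42.7  39.4  79.5 170.1] 0.0
35 [-41.4 -12.6 -46.5  35.2  75.1 169.3] 0.0
45 [-39.9 -20.5 -50.2  32.1  70.3 167.6] 0.0
60 [-36.7 -32.8 -56.   28.6  62.4 164.2] 0.0
75 [-32.1 -46.  -62.1  26.6  53.3 160. ] 0.0
90 [-25.9 -60.3 -68.5  26.5  42.6 154.9] 0.0
[-20.8 -69.1 -71.6  29.7  38.4 158.5] 0.0
```

```bash
python3 - <<'E'
from geo import *
K=np.load("K.npy")
for psi in(10,20,25,30):
  for f in([-.036,.0723,.004],[-.045,.06,.004],[-.05,.05,.004]):
    for th in (60,90):
      Pl=plate_t(th,f);F=T(np.eye(3),Bm[:3,:3]@np.array(f)+B);Rr=T(Ro.from_euler("z",psi,degrees=True).as_matrix(),[0,0,0])
      print(psi,f,th,*arm(F@Rr@np.linalg.inv(F)@Pl@K))
E
```

```text
10 [-0.036, 0.0723, 0.004] 60 [-37.8 -16.8 -42.7  47.1  67.7 140.7] 0.0
10 [-0.036, 0.0723, 0.004] 90 [-31.6 -45.1 -60.6  31.   54.6 139.4] 0.0
10 [-0.045, 0.06, 0.004] 60 [-37.  -15.2 -41.7  44.6  67.4 142.8] 0.0
10 [-0.045, 0.06, 0.004] 90 [-30.8 -41.9 -59.4  28.1  54.1 140.4] 0.0
10 [-0.05, 0.05, 0.004] 60 [-36.2 -14.2 -41.1  42.4  67.1 144.8] 0.0
10 [-0.05, 0.05, 0.004] 90 [-29.9 -39.8 -58.6  26.   53.5 141.4] 0.0
20 [-0.036, 0.0723, 0.004] 60 [-37.6  -0.6 -28.   70.   68.5 114.4] 0.0
20 [-0.036, 0.0723, 0.004] 90 [-34.8 -29.  -49.7  43.7  62.2 118.6] 0.0
20 [-0.045, 0.06, 0.004] 60 [-36.8   0.7 -26.8  68.2  68.6 116.5] 0.0
20 [-0.045, 0.06, 0.004] 90 [-33.9 -27.  -48.6  41.1  61.9 120.2] 0.0
20 [-0.05, 0.05, 0.004] 60 [-36.1   1.3 -26.   66.4  68.7 118.4] 0.0
20 [-0.05, 0.05, 0.004] 90 [-33.1 -25.6 -47.9  39.2  61.5 121.7] 0.0
25 [-0.036, 0.0723, 0.004] 60 [-37.1   6.7 -21.2  80.5  67.5 102.7] 0.0
25 [-0.036, 0.0723, 0.004] 90 [-35.6 -21.  -43.4  52.8  64.3 106.4] 0.0
25 [-0.045, 0.06, 0.004] 60 [-36.4   7.9 -19.7  79.1  67.7 104.4] 0.0
25 [-0.045, 0.06, 0.004] 90 [-34.8 -19.1 -42.2  50.4  64.1 108.2] 0.0
25 [-0.05, 0.05, 0.004] 60 [-35.7   8.6 -18.7  77.8  67.9 106.2] 0.0
25 [-0.05, 0.05, 0.004] 90 [-34.  -18.2 -41.6  48.5  63.8 109.9] 0.0
30 [-0.036, 0.0723, 0.004] 60 [-36.4  13.2 -14.8  89.7  65.8  92.7] 0.0
30 [-0.036, 0.0723, 0.004] 90 [-36.1 -12.7 -36.6  62.7  65.2  93.8] 0.0
30 [-0.045, 0.06, 0.004] 60 [-35.7  14.5 -13.   88.8  66.1  94.1] 0.0
30 [-0.045, 0.06, 0.004] 90 [-35.3 -11.2 -35.4  60.7  65.1  95.6] 0.0
30 [-0.05, 0.05, 0.004] 60 [-35.1  15.3 -11.8  87.9  66.4  95.5] 0.0
30 [-0.05, 0.05, 0.004] 90 [-34.5 -10.5 -34.9  58.8  65.   97.5] 0.0
```

```bash
cat > nxt.py <<'E'
from geo import *
import sys
K=np.load("K.npy");Ki=np.linalg.inv(K);C=cur();o=telemetry.get_obs()
def desc(M):
    Q=M@Ki;L=np.linalg.inv(Bm)@Q
    return foot(Q).round(4),[(L@[.05,s,0,1])[2].round(4) for s in(-.055,.055)],"tilt",np.degrees(np.arccos(-L[2,0])).round(1)
def target(th,psi,f):
    Pl=plate_t(th,f);F=T(np.eye(3),Bm[:3,:3]@np.array(f)+B);Rr=T(Ro.from_euler("z",psi,degrees=True).as_matrix(),[0,0,0])
    return F@Rr@np.linalg.inv(F)@Pl@K
if __name__=="__main__":
    print("q",o['q'].round(1),"F",o['wrist_force'].round(1),"grip",round(o['grasp_force'],1),round(o['opening'],4));print(desc(C))
    prev=C
    for a in sys.argv[1:]:
        th,psi,fx,fz,n=map(float,a.split(","));n=int(n);N=target(th,psi,[fx,.0723,fz]);print(a,row(prev,N,n),*arm(N))
        S=expm(np.real(logm(np.linalg.inv(prev)@N))/n);M=prev
        for i in range(n):
            M=M@S
            if i%3==2:print("  ",desc(M))
        prev=N
E
python3 nxt.py 60,20,-.036,.004,10 90,20,-.036,.003,10
```

```text
q [-42.4  -3.9 -41.2  42.5  79.1 168.4] F [ 0.2 -1.5 -4.7] grip 59.7 0.0274
(array([-0.0352,  0.0726,  0.0036]), [np.float64(0.0027), np.float64(0.0045)], 'tilt', np.float64(65.7))
60,20,-.036,.004,10 ('t', array([ 0.00025, -0.00415,  0.00152]), 'a', array([-0.21, -1.42, -3.82])) [-37.6  -0.6 -28.   70.   68.5 114.4] 0.0
   (array([-0.0355,  0.0725,  0.0037]), [np.float64(0.0043), np.float64(0.0031)], 'tilt', np.float64(55.1))
   (array([-0.0357,  0.0724,  0.0038]), [np.float64(0.0049), np.float64(0.0027)], 'tilt', np.float64(44.3))
   (array([-0.0359,  0.0723,  0.0039]), [np.float64(0.0044), np.float64(0.0035)], 'tilt', np.float64(33.6))
90,20,-.036,.003,10 ('t', array([-0.00085, -0.0039 ,  0.00039]), 'a', array([-1.26,  0.  , -2.72])) [-34.8 -29.  -49.7  43.5  62.2 118.6] 0.0
   (array([-0.0359,  0.0723,  0.0037]), [np.float64(0.0037), np.float64(0.0037)], 'tilt', np.float64(21.0))
   (array([-0.0359,  0.0723,  0.0034]), [np.float64(0.0034), np.float64(0.0034)], 'tilt', np.float64(12.0))
   (array([-0.036 ,  0.0723,  0.0031]), [np.float64(0.0031), np.float64(0.0031)], 'tilt', np.float64(3.0))
```

```bash
python3 -m handwheel '[{"tx":0.0003,"ty":-0.0042,"tz":0.0015,"ax":-0.21,"ay":-1.42,"az":-3.82,"jaw":-1},{"tx":0.0003,"ty":-0.0042,"tz":0.0015,"ax":-0.21,"ay":-1.42,"az":-3.82,"jaw":-1},{"tx":0.0003,"ty":-0.0042,"tz":0.0015,"ax":-0.21,"ay":-1.42,"az":-3.82,"jaw":-1},{"tx":0.0003,"ty":-0.0042,"tz":0.0015,"ax":-0.21,"ay":-1.42,"az":-3.82,"jaw":-1},{"tx":0.0003,"ty":-0.0042,"tz":0.0015,"ax":-0.21,"ay":-1.42,"az":-3.82,"jaw":-1},{"tx":0.0003,"ty":-0.0042,"tz":0.0015,"ax":-0.21,"ay":-1.42,"az":-3.82,"jaw":-1},{"tx":0.0003,"ty":-0.0042,"tz":0.0015,"ax":-0.21,"ay":-1.42,"az":-3.82,"jaw":-1},{"tx":0.0003,"ty":-0.0042,"tz":0.0015,"ax":-0.21,"ay":-1.42,"az":-3.82,"jaw":-1},{"tx":0.0003,"ty":-0.0042,"tz":0.0015,"ax":-0.21,"ay":-1.42,"az":-3.82,"jaw":-1},{"tx":0,"ty":0,"tz":0,"ax":0,"ay":0,"az":0,"jaw":-1}]' 60
python3 nxt.py 90,20,-.036,.002,10; python3 -c "
from h import *
snap('side','pics/s5.png',(200,90,420,250),3.5)"
```

```text
time: 10.45
ee_pos: [0.5126, -0.0625, 0.1254]
tcp_rot: [-121.7, -49.5, -10.1]
wrist_force: [0.5, -0.4, -3.9]
opening: 0.0272
grasp_force: 59.7
q [-38.2   0.2 -28.1  69.6  69.8 117.5] F [ 0.5 -0.4 -3.9] grip 59.7 0.0272
(array([-0.0364,  0.072 ,  0.005 ]), [np.float64(0.0055), np.float64(0.0045)], 'tilt', np.float64(33.6))
90,20,-.036,.002,10 ('t', array([-0.00107, -0.00428,  0.00057]), 'a', array([-1.26, -0.11, -3.11])) [-34.8 -28.9 -49.8  43.4  62.2 118.6] 0.0
   (array([-0.0361,  0.0721,  0.0041]), [np.float64(0.0046), np.float64(0.0036)], 'tilt', np.float64(23.5))
   (array([-0.036 ,  0.0722,  0.0032]), [np.float64(0.0035), np.float64(0.0029)], 'tilt', np.float64(13.4))
   (array([-0.036 ,  0.0723,  0.0023]), [np.float64(0.0024), np.float64(0.0022)], 'tilt', np.float64(3.4))
```

View pics/s5.png

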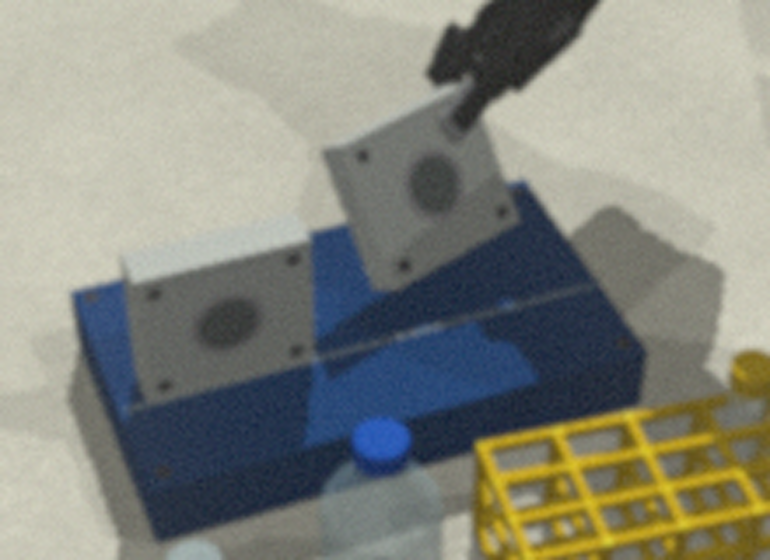

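```bash
python3 -m handwheel '[{"tx":-0.0011,"ty":-0.0043,"tz":0.0006,"ax":-1.26,"ay":-0.11,"az":-3.11,"jaw":-1},{"tx":-0.0011,"ty":-0.0043,"tz":0.0006,"ax":-1.26,"ay":-0.11,"az":-3.11,"jaw":-1},{"tx":-0.0011,"ty":-0.0043,"tz":0.0006,"ax":-1.26,"ay":-0.11,"az":-3.11,"jaw":-1},{"tx":-0.0011,"ty":-0.0043,"tz":0.0006,"ax":-1.26,"ay":-0.11,"az":-3.11,"jaw":-1},{"tx":-0.0011,"ty":-0.0043,"tz":0.0006,"ax":-1.26,"ay":-0.11,"az":-3.11,"jaw":-1},{"tx":-0.0011,"ty":-0.0043,"tz":0.0006,"ax":-1.26,"ay":-0.11,"az":-3.11,"jaw":-1},{"tx":-0.0011,"ty":-0.0043,"tz":0.0006,"ax":-1.26,"ay":-0.11,"az":-3.11,"jaw":-1},{"tx":-0.0011,"ty":-0.0043,"tz":0.0006,"ax":-1.26,"ay":-0.11,"az":-3.11,"jaw":-1},{"tx":-0.0011,"ty":-0.0043,"tz":0.0006,"ax":-1.26,"ay":-0.11,"az":-3.11,"jaw":-1},{"tx":0,"ty":0,"tz":0,"ax":0,"ay":0,"az":0,"jaw":-1}]' 60
python3 nxt.py 90,20,-.036,-.001,9; python3 -c "
from h import *
snap('side','pics/s6.png',(200,90,420,250),3.5)"
```

```text
time: 11.75
ee_pos: [0.4862, -0.0317, 0.128]
tcp_rot: [-171.9, -65.1, 34.7]
wrist_force: [0.8, -0.7, -4.2]
opening: 0.0275
grasp_force: 60.1
q [-35.2 -26.3 -47.8  45.6  63.1 119. ] F [ 0.8 -0.7 -4.2] grip 60.1 0.0275
(array([-0.035 ,  0.0728,  0.0018]), [np.float64(0.0019), np.float64(0.0017)], 'tilt', np.float64(3.4))
90,20,-.036,-.001,9 ('t', array([-0.00036, -0.00036,  0.00018]), 'a', array([-0.13, -0.01, -0.36])) [-34.8 -28.7 -50.1  43.   62.2 118.6] 0.0
   (array([-0.0353,  0.0726,  0.0009]), [np.float64(0.0009), np.float64(0.0008)], 'tilt', np.float64(2.3))
   (array([-0.0356,  0.0725, -0.0001]), [np.float64(-0.0), np.float64(-0.0001)], 'tilt', np.float64(1.1))
   (array([-0.036 ,  0.0723, -0.001 ]), [np.float64(-0.001), np.float64(-0.001)], 'tilt', np.float64(0.0))
```

View pics/s6.png

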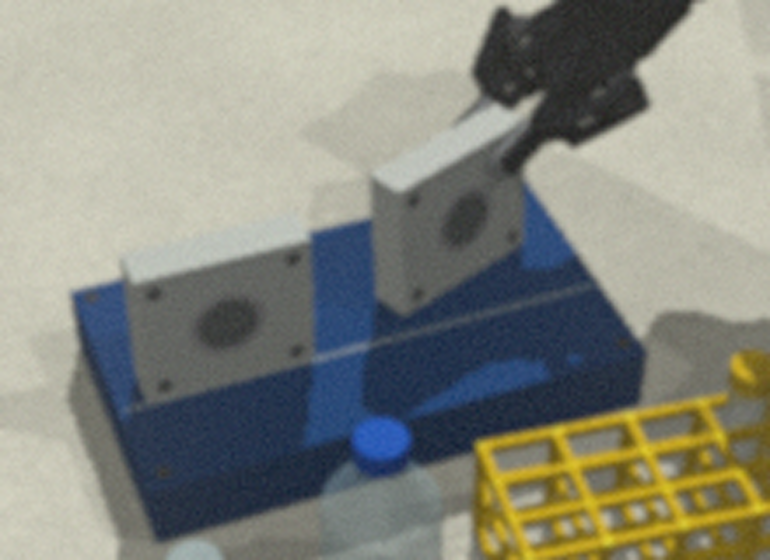

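```bash
python3 -m handwheel '[{"tx":-0.0004,"ty":-0.0004,"tz":0.0002,"ax":-0.13,"ay":0,"az":-0.36,"jaw":-1},{"tx":-0.0004,"ty":-0.0004,"tz":0.0002,"ax":-0.13,"ay":0,"az":-0.36,"jaw":-1},{"tx":-0.0004,"ty":-0.0004,"tz":0.0002,"ax":-0.13,"ay":0,"az":-0.36,"jaw":-1},{"tx":-0.0004,"ty":-0.0004,"tz":0.0002,"ax":-0.13,"ay":0,"az":-0.36,"jaw":-1},{"tx":-0.0004,"ty":-0.0004,"tz":0.0002,"ax":-0.13,"ay":0,"az":-0.36,"jaw":-1},{"tx":-0.0004,"ty":-0.0004,"tz":0.0002,"ax":-0.13,"ay":0,"az":-0.36,"jaw":-1},{"tx":-0.0004,"ty":-0.0004,"tz":0.0002,"ax":-0.13,"ay":0,"az":-0.36,"jaw":-1},{"tx":-0.0004,"ty":-0.0004,"tz":0.0002,"ax":-0.13,"ay":0,"az":-0.36,"jaw":-1},{"tx":0,"ty":0,"tz":0,"ax":0,"ay":0,"az":0,"jaw":-1},{"tx":0,"ty":0,"tz":0,"ax":0,"ay":0,"az":0,"jaw":-1}]'
python3 nxt.py 90,20,-.036,-.003,6
cat > top.py <<'E'
# outline of the standing plate's top face: bright blob, minAreaRect on plane z=.15
from h import *
def stand(z=.15,show=None):
    c=snap("top");im=c["color"].astype(int);sat=im.max(2)-im.min(2)
    m=((im[...,0]>100)&(sat<40)).astype(np.uint8)
    n,l,s,ce=cv2.connectedComponentsWithStats(m,connectivity=4)
    out=[]
    for i in range(1,n):
        if 150<s[i,4]<2500 and 300<ce[i][0]<470 and 80<ce[i][1]<300:
            k=max(cv2.findContours((l==i).astype(np.uint8),0,1)[0],key=len)
            # back-project pixel contour
            P=pts(c,k[:,0],z)[:,:2];L=np.c_[(P-B[:2])@X[:2],(P-B[:2])@Y[:2]]
            out.append((ce[i].round(0),s[i,4],cv2.minAreaRect((L*1000).astype(np.float32))))
    return out
if __name__=="__main__":
    for o in stand():print(o)
E
python3 top.py
```

```text
time: 13.05
ee_pos: [0.4851, -0.0295, 0.1269]
tcp_rot: [-179.6, -65.5, 42.1]
wrist_force: [-8.1, -0.5, 10.0]
opening: 0.0273
grasp_force: 61.8
q [-34.8 -28.6 -49.7  43.3  62.6 118.5] F [-8.1 -0.5 10. ] grip 61.8 0.0273
(array([-0.0363,  0.0713,  0.0014]), [np.float64(0.0017), np.float64(0.0012)], 'tilt', np.float64(0.3))
90,20,-.036,-.003,6 ('t', array([-0.0007 , -0.00014,  0.00023]), 'a', array([-0.03, -0.04, -0.02])) [-34.8 -28.6 -50.2  42.7  62.2 118.6] 0.0
   (array([-0.0361,  0.0718, -0.0008]), [np.float64(-0.0007), np.float64(-0.0009)], 'tilt', np.float64(0.1))
   (array([-0.036 ,  0.0723, -0.003 ]), [np.float64(-0.003), np.float64(-0.003)], 'tilt', np.float64(0.0))
(array([398., 224.]), np.int32(1308), ((-23.578582763671875, 74.8918228149414), (28.2458553314209, 109.15434265136719), 21.472631454467773))
(array([458., 254.]), np.int32(216), ((-90.27701568603516, 152.64599609375), (15.493337631225586, 43.992130279541016), 46.92603302001953))
(array([435., 263.]), np.int32(169), ((-50.35874938964844, 151.92042541503906), (28.249662399291992, 16.882164001464844), 0.9292746186256409))
(array([424., 285.]), np.int32(257), ((-25.12653350830078, 175.84185791015625), (44.09696960449219, 18.551794052124023), 87.25065612792969))
(array([314., 291.]), np.int32(152), ((134.33567810058594, 120.49132537841797), (31.444751739501953, 13.887219429016113), 84.04784393310547))
```

```bash
python3 -m handwheel '[{"tx":0,"ty":0,"tz":0,"ax":0,"ay":0,"az":0,"jaw":-0.3},{"tx":0,"ty":0,"tz":0,"ax":0,"ay":0,"az":0,"jaw":-0.2},{"tx":0,"ty":0,"tz":0,"ax":0,"ay":0,"az":0,"jaw":0},{"tx":0,"ty":0,"tz":0,"ax":0,"ay":0,"az":0,"jaw":0.3},{"tx":0,"ty":0,"tz":0,"ax":0,"ay":0,"az":0,"jaw":0.3},{"tx":0,"ty":0,"tz":0,"ax":0,"ay":0,"az":0,"jaw":0.3},{"tx":0,"ty":0,"tz":-0.012,"ax":0,"ay":0,"az":0,"jaw":0.3},{"tx":0,"ty":0,"tz":-0.02,"ax":0,"ay":0,"az":0,"jaw":0.3},{"tx":0,"ty":0,"tz":-0.02,"ax":0,"ay":0,"az":0,"jaw":0.3},{"tx":0,"ty":0,"tz":-0.02,"ax":0,"ay":0,"az":0,"jaw":0.3}]'
python3 top.py; python3 -c "
from h import *
o=telemetry.get_obs();print(o['q'].round(1),cur()[:3,2].round(2))"
```

```text
time: 14.35
ee_pos: [0.436, -0.0741, 0.1554]
tcp_rot: [-179.5, -65.3, 41.9]
wrist_force: [0.9, -0.4, -0.3]
opening: 0.0554
grasp_force: 0.0
(array([306., 209.]), np.int32(463), ((101.4764633178711, -2.3111648559570312), (21.870271682739258, 92.42610931396484), 0.18908120691776276))
(array([398., 225.]), np.int32(1312), ((-22.626876831054688, 75.28703308105469), (27.860506057739258, 109.33348846435547), 21.15866470336914))
[-45.6 -23.2 -41.3  67.7  65.2  94.8] [ 0.67  0.61 -0.42]
```

```bash
cat > dn.py <<'E'
from geo import *
def down(x,y,z,psi):
    n=Ro.from_euler("z",psi,degrees=True).apply(X);zz=-Z;yy=-n
    return T(np.c_[np.cross(yy,zz),yy,zz],bw(x,y,z-.05))
E
python3 - <<'E'
from dn import *
c=snap("top");im=c["color"].astype(int);sat=im.max(2)-im.min(2)
for th in(115,122,130):
    m=((im[...,0]>th)&(sat<40)).astype(np.uint8);n,l,s,ce=cv2.connectedComponentsWithStats(m,connectivity=4)
    i=l[135,333];k=max(cv2.findContours((l==i).astype(np.uint8),0,1)[0],key=len)
    P=pts(c,k[:,0],.15)[:,:2];L=np.c_[(P-B[:2])@X[:2],(P-B[:2])@Y[:2]];print(th,s[i,4],cv2.minAreaRect((L*1000).astype(np.float32)))
C=cur();A=down(-.03,.11,.28,21);Bv=down(-.0226,.0753,.115,21)
print(C.round(2));print(row(C,A,10),*arm(A,(0,-10)));print(row(A,Bv,10),*arm(Bv,(0,-10)))
E0=down(.0108,.0753,.115,0);print(*arm(E0,(0,-10)),E0[:3,3])
S=expm(np.real(logm(np.linalg.inv(C)@A))/10);M=C
for i in range(10):M=M@S;print(M[:3,3].round(3),end="")
E
```

```text
115 191244 ((89.91287231445312, -8.6759033203125), (628.9683837890625, 995.5756225585938), 66.65711975097656)
122 190450 ((89.91287231445312, -8.6759033203125), (628.9683837890625, 995.5756225585938), 66.65711975097656)
130 1187 ((11.751112937927246, -90.5328140258789), (26.74384117126465, 108.64014434814453), 0.15344330668449402)
[[ 0.31  0.67  0.67  0.44]
 [ 0.28 -0.74  0.61 -0.08]
 [ 0.91 -0.   -0.42  0.16]
 [ 0.    0.    0.    1.  ]]
('t', array([ 0.01228, -0.00058, -0.00731]), 'a', array([ 0.04, -6.53, -0.11])) [ -4.2  -4.2   6.3 100.5   0.  132.5] 0.0
('t', array([0.0035 , 0.00055, 0.0165 ]), 'a', array([ 0.,  0., -0.])) [ -1.6  -2.4 -10.3  82.1   0.  135. ] 0.0
[  2.   -4.1 -11.9  82.2   0.  159.6] 0.0 [0.48834982 0.01665485 0.115     ]
[ 0.435 -0.076  0.17 ][ 0.435 -0.075  0.184][ 0.436 -0.074  0.198][ 0.438 -0.071  0.212][ 0.441 -0.067  0.226][ 0.445 -0.062  0.238][ 0.45  -0.057  0.25 ][ 0.457 -0.05   0.261][ 0.464 -0.042  0.271][ 0.472 -0.034  0.28 ]
```

```bash
python3 -m handwheel '[{"tx":0.0123,"ty":-0.0006,"tz":-0.0073,"ax":0,"ay":-6.53,"az":-0.1,"jaw":0.6},{"tx":0.0123,"ty":-0.0006,"tz":-0.0073,"ax":0,"ay":-6.53,"az":-0.1,"jaw":0.6},{"tx":0.0123,"ty":-0.0006,"tz":-0.0073,"ax":0,"ay":-6.53,"az":-0.1,"jaw":0.6},{"tx":0.0123,"ty":-0.0006,"tz":-0.0073,"ax":0,"ay":-6.53,"az":-0.1,"jaw":0.6},{"tx":0.0123,"ty":-0.0006,"tz":-0.0073,"ax":0,"ay":-6.53,"az":-0.1,"jaw":0.6},{"tx":0.0123,"ty":-0.0006,"tz":-0.0073,"ax":0,"ay":-6.53,"az":-0.1,"jaw":0.6},{"tx":0.0123,"ty":-0.0006,"tz":-0.0073,"ax":0,"ay":-6.53,"az":-0.1,"jaw":0.6},{"tx":0.0123,"ty":-0.0006,"tz":-0.0073,"ax":0,"ay":-6.53,"az":-0.1,"jaw":0.6},{"tx":0.0123,"ty":-0.0006,"tz":-0.0073,"ax":0,"ay":-6.53,"az":-0.1,"jaw":0.6},{"tx":0.0123,"ty":-0.0006,"tz":-0.0073,"ax":0,"ay":-6.53,"az":-0.1,"jaw":0.6}]'
python3 top.py; python3 - <<'E'
from dn import *
print(row(cur(),down(-.0226,.0753,.2,21.2),10))
print(row(cur(),down(-.0226,.0753,.2,21.2),1))
E
```

```text
time: 15.7
ee_pos: [0.473, -0.0318, 0.2798]
tcp_rot: [179.6, 0.1, 43.1]
wrist_force: [0.4, -0.6, 0.7]
opening: 0.0684
grasp_force: 0.0
(array([398., 225.]), np.int32(1319), ((-22.51496124267578, 75.06617736816406), (27.99459457397461, 109.8262939453125), 21.158531188964844))
('t', array([0.00309, 0.00062, 0.00788]), 'a', array([ 0.04,  0.04, -0.03]))
('t', array([0.03117, 0.00585, 0.0787 ]), 'a', array([ 0.36,  0.41, -0.35]))
```

```bash
python3 -m handwheel '[{"tx":0.0062,"ty":0.0012,"tz":0.008,"ax":0.07,"ay":0.08,"az":-0.07,"jaw":0.6},{"tx":0.0062,"ty":0.0012,"tz":0.008,"ax":0.07,"ay":0.08,"az":-0.07,"jaw":0.6},{"tx":0.0062,"ty":0.0012,"tz":0.008,"ax":0.07,"ay":0.08,"az":-0.07,"jaw":0.6},{"tx":0.0062,"ty":0.0012,"tz":0.008,"ax":0.07,"ay":0.08,"az":-0.07,"jaw":0.6},{"tx":0.0062,"ty":0.0012,"tz":0.008,"ax":0.07,"ay":0.08,"az":-0.07,"jaw":0.6},{"tx":0,"ty":0,"tz":0.025,"ax":0,"ay":0,"az":0,"jaw":0.6},{"tx":0,"ty":0,"tz":0.025,"ax":0,"ay":0,"az":0,"jaw":0.6},{"tx":0,"ty":0,"tz":0.025,"ax":0,"ay":0,"az":0,"jaw":0.6},{"tx":0,"ty":0,"tz":0.025,"ax":0,"ay":0,"az":0,"jaw":0.6},{"tx":0,"ty":0,"tz":0.024,"ax":0,"ay":0,"az":0,"jaw":0.6}]'
python3 - <<'E'
from dn import *
print(row(cur(),down(-.0226,.0753,.115,21.2),1))
E
```

```text
time: 17.0
ee_pos: [0.499, -0.015, 0.1142]
tcp_rot: [-179.9, -0.4, 43.5]
wrist_force: [0.2, -0.3, 1.0]
opening: 0.0687
grasp_force: 0.0
('t', array([ 0.00202,  0.00083, -0.00075]), 'a', array([-0.09, -0.39, -0.02]))
```

```bash
python3 -m handwheel '[{"tx":0.002,"ty":0.0008,"tz":-0.0005,"ax":0,"ay":-0.39,"az":0,"jaw":0.6},{"tx":0,"ty":0,"tz":0,"ax":0,"ay":0,"az":0,"jaw":0.3},{"tx":0,"ty":0,"tz":0,"ax":0,"ay":0,"az":0,"jaw":0},{"tx":0,"ty":0,"tz":0,"ax":0,"ay":0,"az":0,"jaw":-0.1},{"tx":0,"ty":0,"tz":0,"ax":0,"ay":0,"az":0,"jaw":-0.2},{"tx":0,"ty":0,"tz":0,"ax":0,"ay":0,"az":0,"jaw":-0.3},{"tx":0,"ty":0,"tz":0,"ax":0,"ay":0,"az":0,"jaw":-0.4},{"tx":0,"ty":0,"tz":0,"ax":0,"ay":0,"az":0,"jaw":-0.6},{"tx":0,"ty":0,"tz":0,"ax":0,"ay":0,"az":0,"jaw":-1},{"tx":0,"ty":0,"tz":0,"ax":0,"ay":0,"az":0,"jaw":-1}]' 40
python3 - <<'E'
from dn import *
C=cur();print(C[:3,:3].round(3));L=np.linalg.inv(Bm)@C;print("tcp in base",L[:3,3],"yaw",np.degrees(np.arctan2(-L[1,1],-L[0,1])))
E=down(.0113,.0753,C[2,3],0);print(row(C,E,10))
S=expm(np.real(logm(np.linalg.inv(C)@E))/10);M=C
for i in range(10):M=M@S;print((np.linalg.inv(Bm)@M)[:3,3].round(4),end="")
E
```

```text
time: 18.25
ee_pos: [0.5009, -0.0141, 0.1161]
tcp_rot: [-179.9, -0.0, 43.5]
wrist_force: [-2.7, 2.5, 5.5]
opening: 0.0273
grasp_force: 40.6
[[ 0.725  0.689 -0.001]
 [ 0.689 -0.725  0.001]
 [ 0.    -0.002 -1.   ]]
tcp in base [-0.02244609  0.07536409  0.06609907] yaw 21.19794461856322
('t', array([ 0.00069, -0.00332,  0.     ]), 'a', array([-0.01,  0.  ,  2.12]))
[-0.0191  0.0759  0.0661][-0.0157  0.0764  0.0661][-0.0124  0.0767  0.0661][-0.009   0.0768  0.0661][-0.0056  0.0769  0.0661][-0.0022  0.0768  0.0661][0.0012 0.0766 0.0661][0.0046 0.0763 0.0661][0.008  0.0759 0.0661][0.0113 0.0753 0.0661]
```

```bash
python3 -m handwheel '[{"tx":0.0007,"ty":-0.0033,"tz":-0.0005,"ax":0,"ay":0,"az":2.12,"jaw":-1},{"tx":0.0007,"ty":-0.0033,"tz":0,"ax":0,"ay":0,"az":2.12,"jaw":-1},{"tx":0.0007,"ty":-0.0033,"tz":0,"ax":0,"ay":0,"az":2.12,"jaw":-1},{"tx":0.0007,"ty":-0.0033,"tz":0,"ax":0,"ay":0,"az":2.12,"jaw":-1},{"tx":0.0007,"ty":-0.0033,"tz":0,"ax":0,"ay":0,"az":2.12,"jaw":-1},{"tx":0.0007,"ty":-0.0033,"tz":0,"ax":0,"ay":0,"az":2.12,"jaw":-1},{"tx":0.0007,"ty":-0.0033,"tz":0,"ax":0,"ay":0,"az":2.12,"jaw":-1},{"tx":0.0007,"ty":-0.0033,"tz":0,"ax":0,"ay":0,"az":2.12,"jaw":-1},{"tx":0.0007,"ty":-0.0033,"tz":0,"ax":0,"ay":0,"az":2.12,"jaw":-1},{"tx":0.0007,"ty":-0.0033,"tz":0,"ax":0,"ay":0,"az":2.12,"jaw":-1}]'
python3 - <<'E'
from dn import *
C=cur();print(row(C,down(.0113,.0753,C[2,3],0),1))
E
```

```text
time: 19.5
ee_pos: [0.4887, 0.0163, 0.1161]
tcp_rot: [180.0, 0.1, 22.2]
wrist_force: [1.1, -1.6, -0.7]
opening: 0.0278
grasp_force: 39.9
('t', array([-0.00017, -0.0009 ,  0.     ]), 'a', array([ 0.  ,  0.06, -0.1 ]))
```

Settle with the small correction, lower 0.5 mm, release and rise.

```bash
python3 -m handwheel '[{"tx":0,"ty":-0.0004,"tz":0.0006,"ax":0,"ay":0,"az":0,"jaw":-1},{"tx":0,"ty":0,"tz":0,"ax":0,"ay":0,"az":0,"jaw":-1},{"tx":0,"ty":0,"tz":0,"ax":0,"ay":0,"az":0,"jaw":-0.3},{"tx":0,"ty":0,"tz":0,"ax":0,"ay":0,"az":0,"jaw":-0.1},{"tx":0,"ty":0,"tz":0,"ax":0,"ay":0,"az":0,"jaw":0.2},{"tx":0,"ty":0,"tz":0,"ax":0,"ay":0,"az":0,"jaw":0.4},{"tx":0,"ty":0,"tz":0,"ax":0,"ay":0,"az":0,"jaw":0.4},{"tx":0,"ty":0,"tz":-0.01,"ax":0,"ay":0,"az":0,"jaw":0.4},{"tx":0,"ty":0,"tz":-0.025,"ax":0,"ay":0,"az":0,"jaw":0.4},{"tx":0,"ty":0,"tz":-0.03,"ax":0,"ay":0,"az":0,"jaw":0.4}]'
python3 -m handwheel '[{"tx":-0.03,"ty":0,"tz":-0.03,"ax":0,"ay":0,"az":0,"jaw":0.4},{"tx":-0.03,"ty":0,"tz":-0.03,"ax":0,"ay":0,"az":0,"jaw":0.4},{"tx":-0.03,"ty":0,"tz":-0.02,"ax":0,"ay":0,"az":0,"jaw":0.4},{"tx":-0.03,"ty":0,"tz":0,"ax":0,"ay":0,"az":0,"jaw":0.4},{"tx":-0.03,"ty":0,"tz":0,"ax":0,"ay":0,"az":0,"jaw":0.4},{"tx":-0.02,"ty":0,"tz":0,"ax":0,"ay":0,"az":0,"jaw":0.4},{"tx":0,"ty":0,"tz":0,"ax":0,"ay":0,"az":0,"jaw":0.4},{"tx":0,"ty":0,"tz":0,"ax":0,"ay":0,"az":0,"jaw":0.4},{"tx":0,"ty":0,"tz":0,"ax":0,"ay":0,"az":0,"jaw":0.4},{"tx":0,"ty":0,"tz":0,"ax":0,"ay":0,"az":0,"jaw":0.4}]'
python3 - <<'E'
from h import *
c=snap("top");im=c["color"].astype(int);sat=im.max(2)-im.min(2)
for th in(100,115,130,140):
    m=((im[...,0]>th)&(sat<40)).astype(np.uint8);n,l,s,ce=cv2.connectedComponentsWithStats(m,connectivity=4)
    for i in range(1,n):
        if 600<s[i,4]<2500:
            k=max(cv2.findContours((l==i).astype(np.uint8),0,1)[0],key=len)
            P=pts(c,k[:,0],.15)[:,:2];L=np.c_[(P-B[:2])@X[:2],(P-B[:2])@Y[:2]];print(th,s[i,4],ce[i].round(),cv2.minAreaRect((L*1000).astype(np.float32)))
# remaining visible line (y>.135)
m=(im[...,0]>75)&(sat<60)
ys,xs=np.where(m);L=pts(c,np.c_[xs,ys],.05)[:,:2]-B[:2];x=L@X[:2];y=L@Y[:2];k=(abs(x-.025)<.008)&(((y>.138)&(y<.158))|((y>-.03)&(y<.005)))
print("line x",np.median(x[k]),np.median(x[k&(y>.1)]),np.median(x[k&(y<.1)]),k.sum())
E
```

```text
time: 20.75
ee_pos: [0.4881, 0.0171, 0.1819]
tcp_rot: [-179.9, 0.1, 22.3]
wrist_force: [0.7, -0.3, 0.8]
opening: 0.0599
grasp_force: 0.0
time: 22.0
ee_pos: [0.3315, -0.0474, 0.2608]
tcp_rot: [-179.9, 0.1, 22.4]
wrist_force: [0.2, -0.3, -0.0]
opening: 0.06
grasp_force: 0.0
100 1311 [378. 232.] ((9.80482006072998, 74.62774658203125), (109.69560241699219, 27.903221130371094), 89.93370056152344)
115 1254 [378. 233.] ((10.050310134887695, 74.71824645996094), (26.90339469909668, 109.37722778320312), 0.008479979820549488)
115 1051 [  7. 366.] ((621.3998413085938, 41.607704162597656), (114.88467407226562, 24.019824981689453), 68.43299102783203)
130 1154 [336. 133.] ((11.405925750732422, -90.84950256347656), (26.05100440979004, 107.88957977294922), 0.14129510521888733)
130 1185 [378. 232.] ((9.664802551269531, 74.70510864257812), (26.025901794433594, 107.8875503540039), 0.00625065341591835)
130 921 [  7. 364.] ((621.999267578125, 43.04518127441406), (111.77027893066406, 23.96160888671875), 68.43299102783203)
140 1241 [364. 298.] ((73.4947509765625, 161.46194458007812), (57.56751251220703, 110.99161529541016), 77.37612915039062)
line x 0.024726856785197565 0.024014503037378194 0.02503473559520262 66
```

The plate stands square to the line. Its far face is about 1 to 1.5 mm short of the line, judged against both the scribed line and the neighbour, and the tolerance is 4 mm. The gripper is clear, so I'm handing it in.

```bash
python3 -c "
from workcell import workorder
print(workorder.job_done())"
```

```text
the job is handed in; nothing more can be done
None
```

I handed the job in with the plate standing upright and released, its far face parallel to the scribed line and about 1–1.5 mm short of it by the top camera, with the arm clear; no verdict came back, and I re-measured only the neighbour (not moved), not the rack, bottle or flask.

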